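Press the stick-on foot onto a deli price sign with the jig's swing clip

TASK

One of the two sign jigs has a black price sign lying in it, with a white stick-on foot along one edge. Swing that jig's spring clip round onto the white foot and leave it pressing there for at least two seconds so that the pad bonds, then swing the clip back until it is well clear of the sign. The sign stays lying in its jig, and the empty jig's clip is left alone.

Things in the scene. Friction and masses are not known exactly. Their poses are not given: they have to be found in the camera images.
- clip: Swing clip of the loaded jig (plate 200x200x12 mm). Origin on its vertical pivot axis at the plate's top, 12 mm above the table; x along the lever to the nose. Lever 14 wide, top 17 above origin. Thumb knob 12 dia upright at x=55, 17 to 50 above origin: grip or push it. Stays where left; 1 N at the knob turns it, about 5 N onto the sign. Starts clear; 65-90 deg clockwise from above to the foot.
- clip_nose (a point): Lowest point of this clip's sprung nose, a bevelled steel button 20 mm wide at the end of its leaf spring, 100 mm from the pivot; the leaf ends at 110 mm. 16 mm above the table when clear, it rides up by itself to 18.5 mm on the foot and presses with about 2 N. A stop 25 deg past the foot's middle: it comes clear only by swinging back counter-clockwise.
- sign: Loose black sign 85 (x) x 120 (y) x 5 mm, notched corners, in a shallow pocket (3 mm rim, 1.5 mm play) of the jig. Origin: centre of underside, 12 mm above the table. White foot 25 (x) x 60 (y) x 1.5 mm fixed on top along the -x edge, centre x=-30, y=0. Clip pivot at x=-127.5, y=0; clip pointing along sign +x puts the nose mid-foot at x=-27.5, y=0. Clip starts on the +y side.
- spare_clip_nose (a point): Lowest point of the nose of the identical clip on the other, empty jig (no sign in it), which is to be left alone.

How it is judged (in metres and radians):
On the way:
1. the clip's nose presses on the white foot of the sign for two seconds (x of clip_nose in the frame of sign between -0.0425 and -0.0125 m and y of clip_nose in the frame of sign between -0.03 and 0.03 m and contact force between clip and sign above 0.3 N), for 2 s.
At the end, for the whole second after the job is handed in: The clip is swung back and at rest, the centre of its nose at least 10 mm outside the sign's edge and not touching the sign; the sign lies flat in its jig within 10 mm of where it started; the empty jig's clip is within 20 mm of where it was (x of clip_nose in the frame of sign below -0.0525 m and contact force between clip and sign below 0.05 N and angular speed of clip below 0.1 rad/s and distance of sign from where it was at the start of the episode below 0.01 m and angle between sign's own z axis and vertical below 0.1 rad and distance of spare_clip_nose from where it was at the start of the episode below 0.02 m).
It fails at once if the empty jig's clip is swung (its nose moved over 20 mm) (distance of spare_clip_nose from where it was at the start of the episode above 0.02 m).
It fails at once if the sign is lifted or knocked out of its jig (moved over 20 mm) (distance of sign from where it was at the start of the episode above 0.02 m).
It also fails if it takes over 42 s, if anything falls off the work surface, if the arm or the gripper's body presses on something with over 40 N, if the wrist force passes 120 N, or if a joint passes its speed limit or range.

ROBOT

A 6-joint arm with a two-finger parallel gripper is mounted at the origin on the work surface. World frame = base frame: x ahead of the robot, y to its left, z up, the work surface at z = 0. Lengths are in m, angles in degrees, forces in N, time in s.
With the tool pointing down it reaches from about 0.325 to 0.75 m from the base axis. Payload 7.6 kg.
Tool frame: the origin (TCP) lies midway between the tips of the shut fingers; the grasp point (between the pads) lies 19 mm behind it; z points along the fingers, y is the line along which they close (so a half turn about z gives the same grasp; the last joint's range is limited). The gripper opens to 85 mm and grips with 20 to 120 N. Pads are 22 mm wide; open, the fingers measure 114 mm over their backs; the gripper's body (76 mm by 85 mm) begins 54 mm behind the grasp point. The pads swing forward as they close: fully open they stand 13 mm farther back than shut.
Start: joints at [-75.017, 2.991, 80.254, -0, 96.75, -4.028], TCP at [0.171, -0.496, 0.231] pointing down, gripper open.
Joint ranges: [-166.34, 166.34], [-52.06, 124.39], [6.96, 135.62], [-60.46, 240.46], [14.63, 156.25], [-167.68, 167.68]. Speed limits (degrees/s): [147.25, 147.25, 172.46, 180, 180, 180].

INTERFACE

Orientations are given as a 3x3 rotation matrix whose columns are the frame's x, y, z axes.
In Python, from rig import robot gives the robot as it stands.
- The arm moves only by the tool carry_out, never from a script. Its argument "increments" is a list of rows, each a list of 7 numbers: the shift along the tool's x, y, z in units of 25 mm (1.0 is 25 mm), then the turn, a rotation vector about the tool's x, y, z in units of 5 degrees (1.0 is 5 degrees), then the closure, from -1 (fully open) to 1 (shut). In form: [[dx, dy, dz, wx, wy, wz, gripper], ...]. A call has 1 to 20 rows; each row shifts and turns the commanded pose from where the row before left it, along the tool's axes as they then stand; what a row does not reach is not made up. A row lasts 1/12 s, in which the tool goes at most 41.7 mm and 7.16 degrees, less where a joint would pass 70% of its speed; a pose out of reach is approached as far as the arm can. A call is refused whole if a number of a shift passes 1 or a number of a turn 1, either way. A call with a gripper value outside its range is refused whole. The fingers move at their own pace and stop on an object; "newtons" is the grip in N (left out, the last holds). Time passes only in rows, so rows that do not move let the fingers close. It gives the time, the measured TCP pose, the force, the opening and the grip force at its end, in the units of the state.
- robot.observe(): the state, without advancing time (a new reading comes with each control period).
- robot.grab_frame(name): name is "scene" or "side" or "wrist"; returns a dict with "pixels" (480x640x3 uint8, blue, green, red), "mtx" (3x3 intrinsics, pixels), "k1" (the pictures are not rectified: a ray, as slopes to the right and down, at radius r is drawn at 1 + k1 r^2 times it, then the intrinsics apply), "cam_to_world" (4x4, takes a point from camera to world coordinates). Camera axes: x right, y down, z forward; pixel columns grow to the right and rows downward; lengths in m; the calibration is good to about 2 mm. A picture is of the moment at which its call begins. There is no depth.
- robot.job_done(): hands the job in; it is judged then, once.
Trained networks look in the newest picture that a camera, given by its name, has taken for a name from the list of things; names that differ only in an ending like _2 or _b are one class to them, and where a whole thing is asked for, a point or a joint stands for the part that bears it (a point fixed in the world has none). Each returns a list of dicts, best first, with "conf" (0 to 1); they miss things now and then, are a little off and sometimes report something else, mostly with a low value. They report only what shows in the picture. A call takes as long as a camera call.
- robot.boxes_of(camera, query): "pixel" ([column, row] in pixels, amid what is visible of it).
- robot.masks_of(camera, query): "region" (480x640 bool, what is visible of it) and "pixel" ([column, row] in pixels, amid what is visible of it).
The state is a dict: "clock": time; "q": joint angles; "qvel": joint speeds; "joint_torque": joint torques, N m; "position": TCP position; "eef_rot": TCP orientation; "ft_force": force on the tool from outside, world axes, zero at the start; "ft_torque": the same for the moment, N m; "gripper_width": finger opening in m; "gripper_force": force on a finger pad.
Only numpy, scipy, OpenCV 4.12 (cv2) and the standard library are available. Lean on these libraries where they do the work, as an engineer would, in place of code of your own. Each camera call takes 0.05 s, during which the arm holds its last target. There are 200 camera calls.

## Working session

There is one attempt and no reset: what is moved stays moved. The work goes in short steps, Python scripts to look and compute and a tool call to move; the robot and the scene stay as the last step left them, time stands still between calls to the robot, and variables do not carry over. Pictures are saved under pics/ and viewed, at most 10 in all, crops included, and the job is handed in when it is done.

Besides the shell and the picture viewer there is one more tool, called by a JSON object that holds its "method" and its "body", one argument or row to a line. carry_out: Moves the arm, as the interface text tells. Its arguments: {"type":"object","properties":{"increments":{"type":"array","items":{"type":"array","items":{"type":"number"}}},"newtons":{"type":"number"}},"required":["increments"]}

```bash
mkdir -p pics; cat > h.py <<'E'
import numpy as np, cv2
from rig import robot
def ray(f,px):
    K=f["mtx"];d=np.array([(px[0]-K[0,2])/K[0,0],(px[1]-K[1,2])/K[1,1]]);u=d.copy()
    for _ in range(20): u=d/(1+f["k1"]*(u@u))
    T=f["cam_to_world"];return T[:3,3],T[:3,:3]@np.array([u[0],u[1],1])
def at(f,px,z):
    o,d=ray(f,px);return o+d*(z-o[2])/d[2]
def proj(f,P):
    T=f["cam_to_world"];c=T[:3,:3].T@(np.array(P)-T[:3,3]);u=c[:2]/c[2];u=u*(1+f["k1"]*(u@u))
    return f["mtx"][:2,:2]@u+f["mtx"][:2,2]
E
python3 - <<'E'
from h import *
for c in ["scene","side"]:
    f=robot.grab_frame(c); cv2.imwrite(f"pics/{c}0.png",f["pixels"])
    print(c,f["cam_to_world"][:3,3].round(3))
    for q,z in [("clip",.03),("sign",.017),("clip_nose",.02),("spare_clip_nose",.02)]:
        for r in robot.boxes_of(c,q)[:3]: print(q,round(r["conf"],2),np.round(r["pixel"]),at(f,r["pixel"],z).round(3))
E
```

```text
scene [ 1.306 -0.129  0.505]
clip 0.95 [414. 223.] [0.504 0.25  0.03 ]
sign 0.64 [415. 262.] [0.634 0.202 0.017]
sign 0.39 [412. 226.] [0.493 0.252 0.017]
clip_nose 0.63 [434. 224.] [0.496 0.302 0.02 ]
spare_clip_nose 0.64 [245. 245.] [ 0.505 -0.132  0.02 ]
side [0.504 0.639 0.711]
clip 0.64 [339. 353.] [0.498 0.255 0.03 ]
sign 0.69 [269. 332.] [0.623 0.211 0.017]
clip_nose 0.78 [336. 377.] [0.502 0.294 0.02 ]
spare_clip_nose 0.68 [341. 201.] [ 0.502 -0.139  0.02 ]
```

View pics/scene0.png

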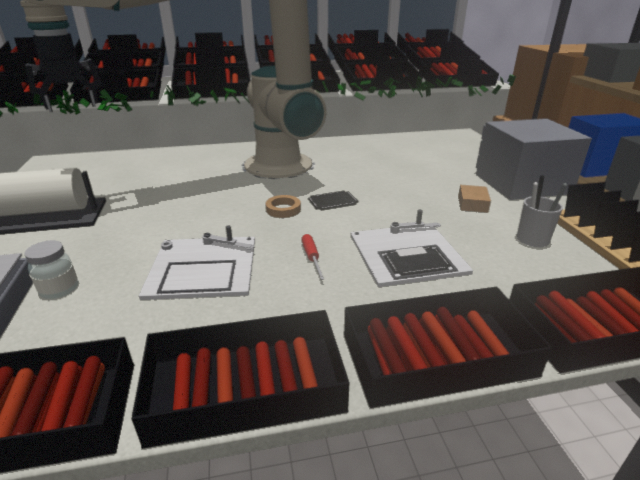

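View pics/side0.png

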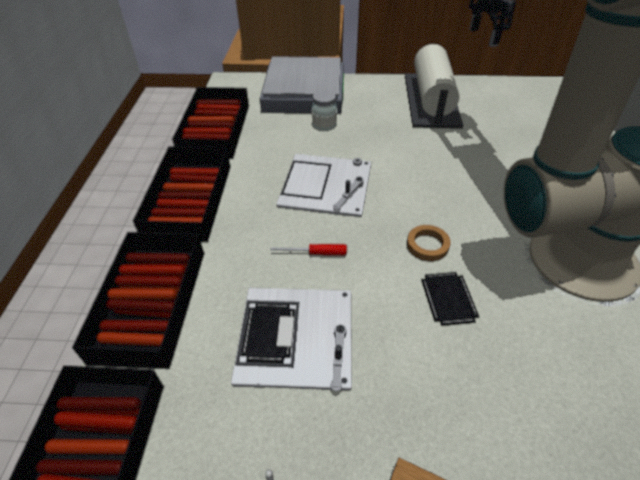

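The side view shows the loaded jig at the lower left. Its pivot is near (340,330), its nose near (337,386) on the +y side, and its white foot near (287,330). The black sign at (450,298) is a loose distractor. I'll zoom in for exact points.

```bash
python3 - <<'E'
from h import *
a=cv2.imread("pics/side0.png")[280:400,225:365]; cv2.imwrite("pics/c1.png",cv2.resize(a,None,fx=5,fy=5,interpolation=cv2.INTER_CUBIC))
E
```

```text
(no output)
```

View pics/c1.png

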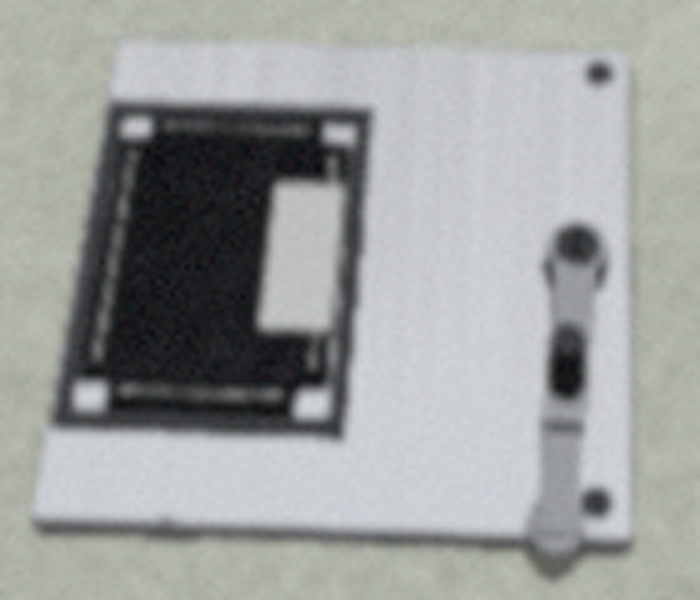

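The crop shows the pivot at crop (577,242), the knob from about (568,335) at its top to (568,390) at its base, the nose at (555,545), and the foot spanning (257–345, 182–332).

```bash
python3 - <<'E'
from h import *
f=robot.grab_frame("side")
P=lambda u,v,z: at(f,(u/5+225,v/5+280),z)
for n,u,v,z in [("piv",577,242,.030),("ktop",568,333,.062),("kbase",568,395,.029),("nose",555,545,.025),("f1",275,182,.0185),("f2",345,183,.0185),("f3",335,332,.0185),("f4",257,332,.0185),("pTR",632,50,.012),("pBR",630,540,.012),("pTL",120,42,.012),("pBL",35,520,.012)]:
    print(n,P(u,v,z).round(4))
s=robot.observe();print(s["clock"],s["position"],np.round(s["eef_rot"],3).tolist(),s["gripper_width"])
E
```

```text
piv [0.4966 0.2072 0.03  ]
ktop [0.4992 0.2621 0.062 ]
kbase [0.4984 0.2663 0.029 ]
nose [0.5013 0.3174 0.025 ]
f1 [0.6071 0.1795 0.0185]
f2 [0.5815 0.1787 0.0185]
f3 [0.5795 0.2402 0.0185]
f4 [0.6065 0.2415 0.0185]
pTR [0.4769 0.1085 0.012 ]
pBR [0.4768 0.3084 0.012 ]
pTL [0.6755 0.1135 0.012 ]
pBL [0.6726 0.3109 0.012 ]
0.55 [ 0.17103037 -0.49637379  0.231308  ] [[0.945, 0.326, 0.0], [0.326, -0.945, -0.0], [-0.0, 0.0, -1.0]] 0.08540460207305915
```

{"method": "carry_out", "body": {
  "increments": [
    [0.95, 0.33, 0, 0, 0, 0, -1],
    [0.95, 0.33, 0, 0, 0, 0, -1],
    [0.95, 0.33, 0, 0, 0, 0, -1],
    [0.95, 0.33, 0, 0, 0, 0, -1],
    [0.95, 0.33, 0, 0, 0, 0, -1],
    [0.65, -0.96, 0, 0, 0, 0, -1],
    [0.65, -0.96, 0, 0, 0, 0, -1],
    [0.65, -0.96, 0, 0, 0, 0, -1],
    [0.65, -0.96, 0, 0, 0, 0, -1],
    [0.65, -0.96, 0, 0, 0, 0, -1],
    [0.65, -0.96, 0, 0, 0, 0, -1],
    [0.65, -0.96, 0, 0, 0, 0, -1],
    [0.65, -0.96, 0, 0, 0, 0, -1],
    [0.65, -0.96, 0, 0, 0, 0, -1],
    [0.65, -0.96, 0, 0, 0, 0, -1],
    [0.65, -0.96, 0, 0, 0, 0, -1],
    [0.65, -0.96, 0, 0, 0, 0, -1],
    [0.65, -0.96, 0, 0, 0, 0, -1],
    [0.65, -0.96, 0, 0, 0, 0, -1],
    [0.65, -0.96, 0, 0, 0, 0, -1]
  ],
  "newtons": 20
}}

```text
clock: 2.22
position: [0.4101, -0.0755, 0.2315]
eef_rot: [[0.946, 0.326, 0.001], [0.326, -0.946, -0.0], [0.001, 0.0, -1.0]]
ft_force: [0.0, -0.2, 0.1]
gripper_width: 0.0856
gripper_force: 0.0
```

{"method": "carry_out", "body": {
  "increments": [
    [0.65, -0.96, 0, 0, 0, 0, -1],
    [0.65, -0.96, 0, 0, 0, 0, -1],
    [0.65, -0.96, 0, 0, 0, 0, -1],
    [0.65, -0.96, 0, 0, 0, 0, -1],
    [0.65, -0.96, 0, 0, 0, 0, -1],
    [0.65, -0.96, 0, 0, 0, 0, -1],
    [0.65, -0.96, 0, 0, 0, 0, -1],
    [0.65, -0.96, 0, 0, 0, 0, -1],
    [0.65, -0.96, 0, 0, 0, 0, -1],
    [0.65, -0.96, 0, 0, 0, 0, -1],
    [0.65, -0.96, 0, 0, 0, 0, -1],
    [0, 0, 0, 0, 0, -1, -1],
    [0, 0, 0, 0, 0, -1, -1],
    [0, 0, 0, 0, 0, -1, -1],
    [0, 0, 0, 0, 0, -1, -1],
    [0, 0, 0, 0, 0, -1, -1],
    [0, 0, 0, 0, 0, -1, -1],
    [0, 0, 0, 0, 0, -1, -1],
    [0, 0, 0, 0, 0, -1, -1]
  ]
}}

```text
clock: 3.8
position: [0.4929, 0.2309, 0.2312]
eef_rot: [[0.511, 0.859, 0.0], [0.859, -0.511, -0.0], [-0.0, 0.0, -1.0]]
ft_force: [-0.0, -0.1, 0.0]
gripper_width: 0.0852
gripper_force: 0.0
```

{"method": "carry_out", "body": {
  "increments": [
    [0, 0, 0, 0, 0, -1, -1],
    [0, 0, 0, 0, 0, -1, -1],
    [0, 0, 0, 0, 0, -1, -1],
    [0, 0, 0, 0, 0, -1, -1],
    [0, 0, 0, 0, 0, -1, -1],
    [0, 0, 0, 0, 0, -0.8, -1],
    [0, 0, 0, 0, 0, 0, -1],
    [0, 0, 0, 0, 0, 0, -1]
  ]
}}

```text
clock: 4.47
position: [0.4929, 0.2309, 0.2312]
eef_rot: [[0.037, 0.999, -0.0], [0.999, -0.037, -0.0], [-0.0, -0.0, -1.0]]
ft_force: [0.3, 0.4, 0.5]
gripper_width: 0.0853
gripper_force: 0.0
```

```bash
python3 - <<'E'
from h import *
s=robot.observe();R=s["eef_rot"];print(s["clock"],s["position"],np.round(R,3).tolist(),s["q"])
print("to knob (units)",(R.T@(np.array([.4985,.262,.15])-s["position"])/.025).round(2))
f=robot.grab_frame("wrist"); cv2.imwrite("pics/w0.png",f["pixels"])
print(f["cam_to_world"][:3,3].round(3),proj(f,[.4985,.262,.062]),proj(f,[.4966,.2072,.03]),proj(f,[.5937,.21,.0185]))
E
```

```text
4.4667 [0.49294018 0.23088792 0.23123932] [[0.037, 0.999, -0.0], [0.999, -0.037, -0.0], [-0.0, -0.0, -1.0]] [ 2.12136683e+01  6.12927556e+00  7.69510648e+01 -5.46326405e-03
  9.69223211e+01  2.33251502e+01]
to knob (units) [1.25 0.18 3.25]
[0.496 0.309 0.374] [324.30874271 179.05325499] [323.72664915 231.93176063] [423.22464432 222.27774548]
```

View pics/w0.png

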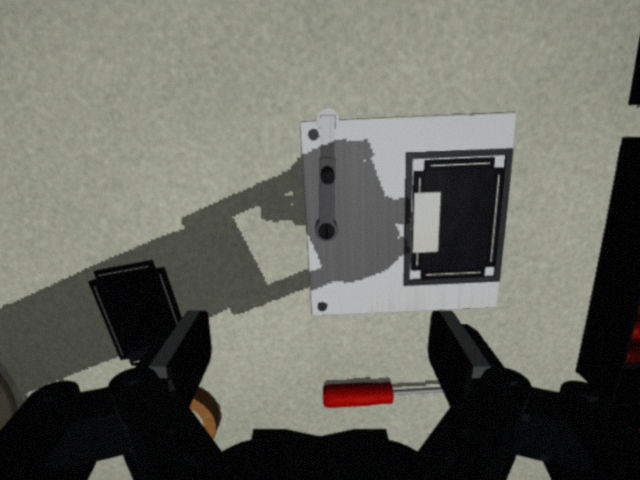

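The wrist view agrees with the side camera to about 2 mm: knob at (327,174), pivot at (326,230) and foot centre at (426,222). Next I descend around the knob and grip.

{"method": "carry_out", "body": {
  "increments": [
    [0.65, 0.1, 0, 0, 0, 0, -1],
    [0.65, 0.1, 0, 0, 0, 0, -1],
    [0, 0, 1, 0, 0, 0, -1],
    [0, 0, 1, 0, 0, 0, -1],
    [0, 0, 1, 0, 0, 0, -1],
    [0, 0, 1, 0, 0, 0, -1],
    [0, 0, 1, 0, 0, 0, -1],
    [0, 0, 1, 0, 0, 0, -1],
    [0, 0, 0.6, 0, 0, 0, -1],
    [0, 0, 0.5, 0, 0, 0, -1],
    [0, 0, 0.4, 0, 0, 0, -1],
    [0, 0, 0.35, 0, 0, 0, -1],
    [0, 0, 0, 0, 0, 0, -1],
    [0, 0, 0, 0, 0, 0, -1]
  ]
}}

```text
clock: 5.68
position: [0.4993, 0.2633, 0.0353]
eef_rot: [[0.035, 0.999, 0.0], [0.999, -0.035, 0.0], [0.0, 0.0, -1.0]]
ft_force: [1.0, 0.0, 0.7]
gripper_width: 0.0855
gripper_force: 0.0
```

{"method": "carry_out", "body": {
  "increments": [
    [0, 0, 0, 0, 0, 0, 1],
    [0, 0, 0, 0, 0, 0, 1],
    [0, 0, 0, 0, 0, 0, 1],
    [0, 0, 0, 0, 0, 0, 1],
    [0, 0, 0, 0, 0, 0, 1],
    [0, 0, 0, 0, 0, 0, 1],
    [0, 0, 0, 0, 0, 0, 1],
    [0, 0, 0, 0, 0, 0, 1],
    [0, 0, 0, 0, 0, 0, 1],
    [0, 0, 0, 0, 0, 0, 1],
    [0, 0, 0, 0, 0, 0, 1],
    [0, 0, 0, 0, 0, 0, 1]
  ],
  "newtons": 20
}}

```text
clock: 6.68
position: [0.4992, 0.2633, 0.0352]
eef_rot: [[0.035, 0.999, 0.0], [0.999, -0.035, 0.0], [0.0, 0.0, -1.0]]
ft_force: [0.3, 1.1, 1.0]
gripper_width: 0.0111
gripper_force: 20.8
```

{"method": "carry_out", "body": {
  "increments": [
    [-0.002, 0.096, 0, 0, 0, 0.5, 1],
    [-0.002, 0.096, 0, 0, 0, 0.5, 1],
    [-0.002, 0.096, 0, 0, 0, 0.5, 1],
    [-0.002, 0.096, 0, 0, 0, 0.5, 1],
    [-0.002, 0.096, 0, 0, 0, 0.5, 1],
    [-0.002, 0.096, 0, 0, 0, 0.5, 1],
    [-0.002, 0.096, 0, 0, 0, 0.5, 1],
    [-0.002, 0.096, 0, 0, 0, 0.5, 1],
    [-0.002, 0.096, 0, 0, 0, 0.5, 1],
    [-0.002, 0.096, 0, 0, 0, 0.5, 1],
    [-0.002, 0.096, 0, 0, 0, 0.5, 1],
    [-0.002, 0.096, 0, 0, 0, 0.5, 1]
  ]
}}

```text
clock: 7.68
position: [0.5265, 0.2554, 0.0353]
eef_rot: [[0.531, 0.847, 0.001], [0.847, -0.531, 0.001], [0.001, -0.0, -1.0]]
ft_force: [-0.2, 3.2, 2.0]
gripper_width: 0.0111
gripper_force: 20.9
```

{"method": "carry_out", "body": {
  "increments": [
    [-0.002, 0.096, 0, 0, 0, 0.5, 1],
    [-0.002, 0.096, 0, 0, 0, 0.5, 1],
    [-0.002, 0.096, 0, 0, 0, 0.5, 1],
    [-0.002, 0.096, 0, 0, 0, 0.5, 1],
    [-0.002, 0.096, 0, 0, 0, 0.5, 1],
    [-0.002, 0.096, 0, 0, 0, 0.5, 1],
    [-0.002, 0.096, 0, 0, 0, 0.5, 1],
    [-0.002, 0.096, 0, 0, 0, 0.5, 1],
    [-0.002, 0.096, 0, 0, 0, 0.5, 1],
    [-0.002, 0.096, 0, 0, 0, 0.5, 1],
    [-0.002, 0.096, 0, 0, 0, 0.5, 1],
    [-0.002, 0.096, 0, 0, 0, 0.5, 1],
    [-0.002, 0.096, 0, 0, 0, 0.5, 1],
    [-0.002, 0.096, 0, 0, 0, 0.5, 1],
    [-0.002, 0.096, 0, 0, 0, 0.5, 1]
  ]
}}

```text
clock: 8.93
position: [0.5492, 0.2285, 0.0354]
eef_rot: [[0.937, 0.349, 0.001], [0.349, -0.937, 0.002], [0.002, -0.001, -1.0]]
ft_force: [2.0, 4.8, 1.0]
gripper_width: 0.0112
gripper_force: 20.8
```

{"method": "carry_out", "body": {
  "increments": [
    [-0.002, 0.096, 0, 0, 0, 0.5, 1],
    [-0.002, 0.096, 0, 0, 0, 0.5, 1],
    [-0.002, 0.096, 0, 0, 0, 0.5, 1],
    [-0.002, 0.096, 0, 0, 0, 0.5, 1],
    [-0.002, 0.096, 0, 0, 0, 0.5, 1],
    [-0.002, 0.096, 0, 0, 0, 0.5, 1],
    [-0.002, 0.096, 0, 0, 0, 0.5, 1],
    [0, 0, 0, 0, 0, 0, 1],
    [0, 0, 0, 0, 0, 0, 1]
  ]
}}

```text
clock: 9.68
position: [0.5527, 0.2116, 0.0354]
eef_rot: [[0.999, 0.054, 0.002], [0.054, -0.999, 0.001], [0.002, -0.001, -1.0]]
ft_force: [3.5, 3.3, 0.2]
gripper_width: 0.0111
gripper_force: 20.8
```

```bash
python3 - <<'E'
from h import *
o=[]
f=robot.grab_frame("side"); o.append(f["pixels"][270:400,215:375])
s=robot.observe();print(s["clock"],s["position"])
cv2.imwrite("pics/s1.png",cv2.resize(o[0],None,fx=4,fy=4,interpolation=cv2.INTER_CUBIC))
for r in robot.boxes_of("side","clip_nose"): print(r["conf"],r["pixel"],at(f,r["pixel"],.022))
E
```

```text
9.7333 [0.55275969 0.2116501  0.03540327]
0.66 [288.0, 333.0] [0.5886137  0.21589664 0.022     ]
```

View pics/s1.png

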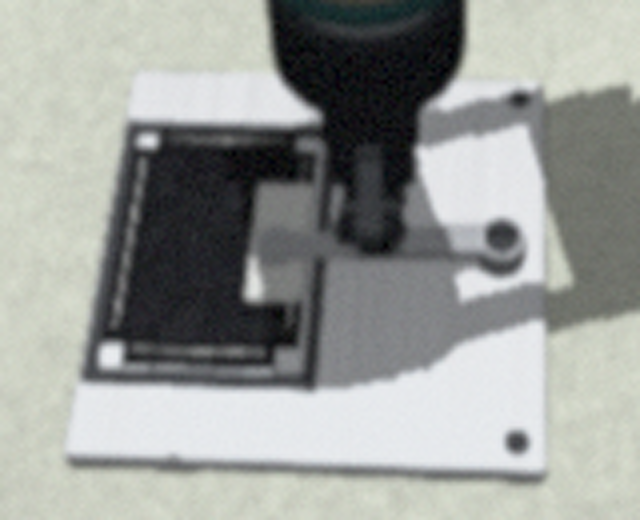

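The clip's nose sits mid-foot at crop (272,240), and the sign hasn't moved. I'll hold for 3 s and then swing back.

{"method": "carry_out", "body": {
  "increments": [
    [0, 0, 0, 0, 0, 0, 1],
    [0, 0, 0, 0, 0, 0, 1],
    [0, 0, 0, 0, 0, 0, 1],
    [0, 0, 0, 0, 0, 0, 1],
    [0, 0, 0, 0, 0, 0, 1],
    [0, 0, 0, 0, 0, 0, 1],
    [0, 0, 0, 0, 0, 0, 1],
    [0, 0, 0, 0, 0, 0, 1],
    [0, 0, 0, 0, 0, 0, 1],
    [0, 0, 0, 0, 0, 0, 1],
    [0, 0, 0, 0, 0, 0, 1],
    [0, 0, 0, 0, 0, 0, 1],
    [0, 0, 0, 0, 0, 0, 1],
    [0, 0, 0, 0, 0, 0, 1],
    [0, 0, 0, 0, 0, 0, 1],
    [0, 0, 0, 0, 0, 0, 1],
    [0, 0, 0, 0, 0, 0, 1],
    [0, 0, 0, 0, 0, 0, 1],
    [0, 0, 0, 0, 0, 0, 1],
    [0, 0, 0, 0, 0, 0, 1]
  ]
}}

```text
clock: 11.45
position: [0.5527, 0.2117, 0.0354]
eef_rot: [[0.999, 0.054, 0.002], [0.054, -0.999, 0.001], [0.002, -0.001, -1.0]]
ft_force: [4.0, 3.7, 0.8]
gripper_width: 0.0112
gripper_force: 20.8
```

{"method": "carry_out", "body": {
  "increments": [
    [0, 0, 0, 0, 0, 0, 1],
    [0, 0, 0, 0, 0, 0, 1],
    [0, 0, 0, 0, 0, 0, 1],
    [0, 0, 0, 0, 0, 0, 1],
    [0, 0, 0, 0, 0, 0, 1],
    [0, 0, 0, 0, 0, 0, 1],
    [0, 0, 0, 0, 0, 0, 1],
    [0, 0, 0, 0, 0, 0, 1],
    [0, 0, 0, 0, 0, 0, 1],
    [0, 0, 0, 0, 0, 0, 1],
    [0, 0, 0, 0, 0, 0, 1],
    [0, 0, 0, 0, 0, 0, 1],
    [0, 0, 0, 0, 0, 0, 1],
    [0, 0, 0, 0, 0, 0, 1],
    [0, 0, 0, 0, 0, 0, 1],
    [0, 0, 0, 0, 0, 0, 1],
    [0, 0, 0, 0, 0, 0, 1],
    [0, 0, 0, 0, 0, 0, 1]
  ]
}}

```text
clock: 12.95
position: [0.5528, 0.2117, 0.0354]
eef_rot: [[0.999, 0.054, 0.002], [0.054, -0.999, 0.001], [0.002, -0.001, -1.0]]
ft_force: [4.5, 3.6, 0.5]
gripper_width: 0.0111
gripper_force: 20.8
```

{"method": "carry_out", "body": {
  "increments": [
    [-0.002, -0.096, 0, 0, 0, -0.5, 1],
    [-0.002, -0.096, 0, 0, 0, -0.5, 1],
    [-0.002, -0.096, 0, 0, 0, -0.5, 1],
    [-0.002, -0.096, 0, 0, 0, -0.5, 1],
    [-0.002, -0.096, 0, 0, 0, -0.5, 1],
    [-0.002, -0.096, 0, 0, 0, -0.5, 1],
    [-0.002, -0.096, 0, 0, 0, -0.5, 1],
    [-0.002, -0.096, 0, 0, 0, -0.5, 1],
    [-0.002, -0.096, 0, 0, 0, -0.5, 1],
    [-0.002, -0.096, 0, 0, 0, -0.5, 1],
    [-0.002, -0.096, 0, 0, 0, -0.5, 1],
    [-0.002, -0.096, 0, 0, 0, -0.5, 1],
    [-0.002, -0.096, 0, 0, 0, -0.5, 1],
    [-0.002, -0.096, 0, 0, 0, -0.5, 1],
    [-0.002, -0.096, 0, 0, 0, -0.5, 1],
    [-0.002, -0.096, 0, 0, 0, -0.5, 1]
  ]
}}

```text
clock: 14.28
position: [0.5379, 0.2463, 0.0353]
eef_rot: [[0.729, 0.685, 0.001], [0.685, -0.729, 0.001], [0.001, 0.001, -1.0]]
ft_force: [2.7, 4.1, 0.7]
gripper_width: 0.0115
gripper_force: 20.8
```

{"method": "carry_out", "body": {
  "increments": [
    [-0.002, -0.096, 0, 0, 0, -0.5, 1],
    [-0.002, -0.096, 0, 0, 0, -0.5, 1],
    [-0.002, -0.096, 0, 0, 0, -0.5, 1],
    [-0.002, -0.096, 0, 0, 0, -0.5, 1],
    [-0.002, -0.096, 0, 0, 0, -0.5, 1],
    [-0.002, -0.096, 0, 0, 0, -0.5, 1],
    [-0.002, -0.096, 0, 0, 0, -0.5, 1],
    [-0.002, -0.096, 0, 0, 0, -0.5, 1],
    [-0.002, -0.096, 0, 0, 0, -0.5, 1],
    [-0.002, -0.096, 0, 0, 0, -0.5, 1],
    [-0.002, -0.096, 0, 0, 0, -0.5, 1],
    [-0.002, -0.096, 0, 0, 0, -0.5, 1],
    [-0.002, -0.096, 0, 0, 0, -0.5, 1],
    [-0.002, -0.096, 0, 0, 0, -0.5, 1],
    [-0.002, -0.096, 0, 0, 0, -0.5, 1],
    [0, 0, 0, 0, 0, 0, 1],
    [0, 0, 0, 0, 0, 0, 1]
  ]
}}

```text
clock: 15.7
position: [0.5063, 0.2627, 0.0352]
eef_rot: [[0.165, 0.986, -0.0], [0.986, -0.165, -0.0], [-0.0, -0.0, -1.0]]
ft_force: [-0.4, 2.4, 3.1]
gripper_width: 0.0111
gripper_force: 21.0
```

{"method": "carry_out", "body": {
  "increments": [
    [0, 0, 0, 0, 0, 0, -1],
    [0, 0, 0, 0, 0, 0, -1],
    [0, 0, 0, 0, 0, 0, -1],
    [0, 0, 0, 0, 0, 0, -1],
    [0, 0, 0, 0, 0, 0, -1],
    [0, 0, 0, 0, 0, 0, -1],
    [0, 0, 0, 0, 0, 0, -1],
    [0, 0, 0, 0, 0, 0, -1],
    [0, 0, 0, 0, 0, 0, -1],
    [0, 0, 0, 0, 0, 0, -1],
    [0, 0, -0.5, 0, 0, 0, -1],
    [0, 0, -0.8, 0, 0, 0, -1],
    [0, 0, -0.8, 0, 0, 0, -1],
    [0, 0, -0.8, 0, 0, 0, -1],
    [0, 0, -0.8, 0, 0, 0, -1],
    [0, 0, -0.8, 0, 0, 0, -1],
    [0, 0, -0.5, 0, 0, 0, -1],
    [0, 0, 0, 0, 0, 0, -1],
    [0, 0, 0, 0, 0, 0, -1]
  ]
}}

```text
clock: 17.28
position: [0.5065, 0.2627, 0.1605]
eef_rot: [[0.165, 0.986, 0.001], [0.986, -0.165, 0.0], [0.001, 0.001, -1.0]]
ft_force: [0.1, -0.3, -0.3]
gripper_width: 0.0852
gripper_force: 0.0
```

```bash
python3 - <<'E'
from h import *
f=robot.grab_frame("side")
cv2.imwrite("pics/s2.png",cv2.resize(f["pixels"][140:400,200:400],None,fx=2.25,fy=2.25,interpolation=cv2.INTER_CUBIC))
for q in ("clip_nose","spare_clip_nose","sign"):
  for r in robot.boxes_of("side",q): print(q,r["conf"],r["pixel"],at(f,r["pixel"],.02))
E
```

```text
clip_nose 0.6 [329.7, 380.8] [0.51188135 0.3014128  0.02      ]
sign 0.7 [270.4, 333.4] [0.61992961 0.21693742 0.02      ]
```

View pics/s2.png

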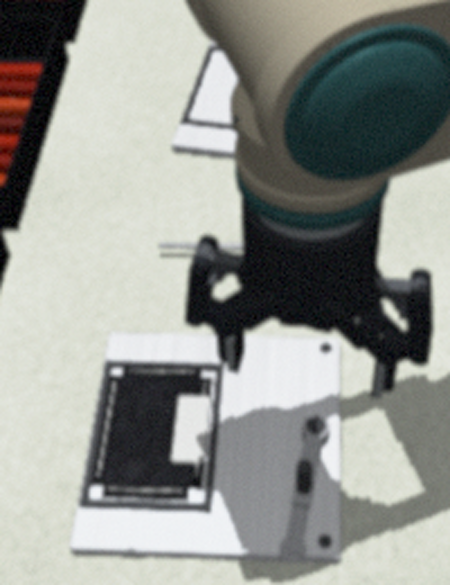

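The clip is swung back, with its knob at (305,475) and its nose near (293,550), well clear of the sign. The sign lies in its pocket and the gripper is free. Handing in.

```bash
python3 -c "
from rig import robot
print(robot.job_done())"
```

```text
the job is handed in; nothing more can be done
None
```

I held the loaded jig's clip on the white foot for about 3 s, then swung it back to about 80° from the foot; the sign is still in its jig, I never went near the empty jig's clip, and the job was handed in (no verdict came back).

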